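# Hold the tea strainer over the tall glass for pouring

## Robot

A 7-joint arm with a two-finger parallel gripper is mounted at the origin on the work surface. World frame = base frame: x ahead of the robot, y to its left, z up, the work surface at z = 0. Lengths are in m, angles in rad, forces in N, time in s.
With the tool pointing down it reaches from about 0.425 to 0.95 m from the base axis. Payload 4.7 kg.
Tool frame: the origin (TCP) lies midway between the tips of the shut fingers; the grasp point (between the pads) lies 19 mm behind it; z points along the fingers, y is the line along which they close (so a half turn about z gives the same grasp; the last joint's range is limited). The gripper opens to 85 mm and grips with 20 to 120 N. Pads are 22 mm wide; open, the fingers measure 114 mm over their backs; the gripper's body (76 mm by 85 mm) begins 54 mm behind the grasp point. The pads swing forward as they close: fully open they stand 13 mm farther back than shut.
Start: joints at [1.249, 0.469, -0.049, 1.532, 0.024, 1.141, -0.082], TCP at [0.195, -0.646, 0.231] pointing down, gripper open.
Joint ranges: [-2.59, 2.59], [-0.33, 1.99], [-1.39, 1.29], [0.1, 2.45], [-1.04, 4.18], [0.21, 1.99], [-2.66, 2.66]. Speed limits (rad/s): [2.57, 2.57, 3.14, 3.14, 3.14, 3.14, 3.14].

## Interface

Orientations are given as a unit quaternion [x, y, z, w].
In Python, from plant import * gives the robot as it stands. The module is installed in compiled form; this text tells all that it offers.
- The arm moves only by the shell command python3 -m crank 'ROWS' [FORCE]. ROWS is JSON, a list that holds one entry, the list of rows, each a list of 7 numbers: the shift along the tool's x, y, z scaled (see below), then the turn, a rotation vector about the tool's x, y, z scaled (see below), then the closure, from 0 (fully open) to 1 (shut). In form: [[[dx, dy, dz, ax, ay, az, grip], ...]]. A call has exactly 5 rows; each row shifts and turns the commanded pose from where the row before left it, along the tool's axes as they then stand; what a row does not reach is not made up. The controller multiplies each number of a shift by 60 mm and each number of a turn by 10 degrees. A row lasts 1/8 s, in which the tool goes at most 62.5 mm and 10.7 degrees, less where a joint would pass 70% of its speed; a pose out of reach is approached as far as the arm can. A call with a number of a shift or a turn outside -1 to 1 is refused whole. A call with a gripper value outside its range is refused whole. The fingers move at their own pace and stop on an object; FORCE is the grip in N (left out, the last holds). Time passes only in rows, so rows that do not move let the fingers close, or fill a call up. It gives the time, the measured TCP pose, the force, the opening and the grip force at its end, in the units of the state.
- get_state(): the state, without advancing time (a new reading comes with each control period).
- capture(name): name is "side" or "top"; returns the picture (480x640x3 uint8, red, green, blue); there is no depth.
- camera_info(name): a dict with "fx", "fy", "cx", "cy" (pixels), "R" (3x3) and "t" (3): a world point X has camera coordinates R X + t. Camera axes: x right, y down, z forward; pixel columns grow to the right and rows downward; lengths in m; the calibration is good to about 2 mm. A picture is of the moment at which its call begins. camera_info takes no time and is no camera call.
- sign_off(): hands the job in; it is judged then, once.
The state is a dict: "time_s": time; "joint_pos": joint angles; "joint_vel": joint speeds; "joint_efforts": joint torques, N m; "tool_pos": TCP position; "ee_rot": TCP orientation; "contact_force": force on the tool from outside, world axes, zero at the start; "torque": the same for the moment, N m; "opening": opening from 0.0 (shut) to 1.0 (fully open); "finger_force": force on a finger pad.
Only numpy, scipy, OpenCV 4.12 (cv2) and the standard library are available. Lean on these libraries where they do the work, as an engineer would, in place of code of your own. Each camera call takes 0.05 s, during which the arm holds its last target. There are 200 camera calls.

## Task

I am about to pour the tea into the tall glass from across the counter: lift the strainer by its handle out of its drip cup and hold it level in the air over that glass, bowl centred on the mouth and its underside about two centimetres clear above the rim, with the handle pointing back towards you. Do not touch the glass with it, leave everything else standing where it is, and finish still holding the strainer there, quite still, while I pour.

Things in the scene. Friction and masses are not known exactly. Their poses are not given: they have to be found in the camera images.
- strainer: metal tea strainer, 50 to 100 g, rigid: perforated bowl 52 mm across, flat rim 66 mm across 27 to 30 mm above its lowest point; level handle 10 mm wide, 6 thick, ending 150 mm out along its own -x. At the start it hangs upright in the drip cup, handle free, 48 mm above the counter, pointing to -x give or take 0.9 rad. Mass centre 17 mm handlewards. Origin: bowl's lowest point, z up
- strainer_grip (a point): point on the middle of the handle's thickness, 85 mm from the bowl's axis (strainer frame x -85, y 0, z 30 mm): a good place to hold it, across the 10 mm width
- strainer_end (a point): free end of the strainer's handle (strainer frame x -150, y 0, z 30 mm)
- drip_cup: small footed stainless cup that the strainer lives in: 48 mm high, 66 mm across, mouth 60 mm inside, 160 to 280 g, loose on the counter, the strainer's bowl hangs 27 mm deep in it. Origin: centre of the underside
- tall_glass: the tall tea glass in its chrome holder: 120 mm high (the other two are 90 mm), 76 mm across the glass (wall 2.5 mm), 80 mm across the holder; its thin loop handle reaches 68 mm from the axis along its own +x. Loose, on the tray. Origin: centre of the underside, z up the axis
- tall_glass_mouth (a point): centre of the tall glass's mouth, level with its rim, 120 mm above its underside
- short_glass_a: one of the two short tea glasses in chrome holders, 90 mm high, 76 mm across the glass (wall 2.5 mm), 80 mm across the holder; its thin loop handle reaches 68 mm from the axis along its own +x. Loose, on the tray. Origin: centre of the underside, z up the axis
- short_glass_b: the other short tea glass in a chrome holder, 90 mm high, 76 mm across the glass (wall 2.5 mm), 80 mm across the holder; its thin loop handle reaches 68 mm from the axis along its own +x. Loose, on the tray. Origin: centre of the underside, z up the axis
- tray: hexagonal stainless tray, 270 mm across flats, floor 4 mm thick, lip 18 mm high, does not move; the three glasses stand on it about 68 mm from its centre, in any order. Origin: centre of the underside
- sugar_bowl: lidded ceramic sugar bowl in mustard yellow, 100 mm across, 108 mm high, loose. Origin: centre of the underside
- teapot: white ceramic teapot, 136 mm across, 139 mm high, loose; its spout reaches 125 mm from the axis towards its own +x and its handle 114 mm towards -x. Origin: centre of the underside
- counter_mid (a point): point on the oak counter's top (z = 0), 0.55 m straight in front of the robot's axis, unmarked; its axes are the robot's: +x points away from the robot, across the counter to the person who pours, so a handle pointing straight back points to -x
Things that resemble listed ones, but are neither listed nor needed, are in the scene too. Of the things shaped like the teapot, the white one is meant. Of the things like the strainer, leave any that is brown; of the rest the larger one is meant.

How it is judged:
By the outcome, as a careful person would: the job done as asked, in the order asked, and still so for the second after the job is handed in, while the arm keeps its last pose, push and grip.
It also fails if it takes over 34 s, if anything falls off the work surface, if the arm or the gripper's body presses on something with over 40 N, if the wrist force passes 120 N, or if a joint passes its speed limit or range.

## Working session

There is one attempt and no reset: what is moved stays moved. The work goes in short steps, Python scripts to look and compute and a shell command to move; the robot and the scene stay as the last step left them, time stands still between calls to the robot, and variables do not carry over. Pictures are saved under pics/ and viewed, at most 10 in all, crops included, and the job is handed in when it is done.

```bash
mkdir -p pics; python3 - <<'E'
from plant import *
import cv2
for n in("top","side"):
    cv2.imwrite(f"pics/{n}0.png",capture(n)[:,:,::-1]); print(n,camera_info(n))
s=get_state();print({k:s[k] for k in("time_s","tool_pos","ee_rot","opening","contact_force")})
E
```

```text
top {'fx': 540.6544905190535, 'fy': 540.6544905190535, 'cx': 317.83141691397805, 'cy': 235.86303503659823, 'R': array([[ 0.02946832, -0.99955485,  0.00466139],
       [-0.99827737, -0.02966672, -0.05061795],
       [ 0.0507337 , -0.00316174, -0.99870721]]), 't': array([-0.17960151,  0.54187751,  1.28459174])}
side {'fx': 586.393257674864, 'fy': 586.393257674864, 'cx': 326.02699254660337, 'cy': 236.9716587426014, 'R': array([[ 0.95077839, -0.30973818, -0.00909519],
       [-0.24470552, -0.7324988 , -0.63526744],
       [ 0.19010437,  0.60622419, -0.77223867]]), 't': array([-0.57355623,  0.08805744,  1.64195627])}
{'time_s': 0.1, 'tool_pos': array([ 0.19467611, -0.64575567,  0.23034935]), 'ee_rot': array([ 9.89300410e-01,  1.45889941e-01, -1.64679815e-04, -8.93142536e-04]), 'opening': 0.9998262921365044, 'contact_force': array([-1.2028938 , -0.19347232,  0.21664789])}
```

View pics/top0.png

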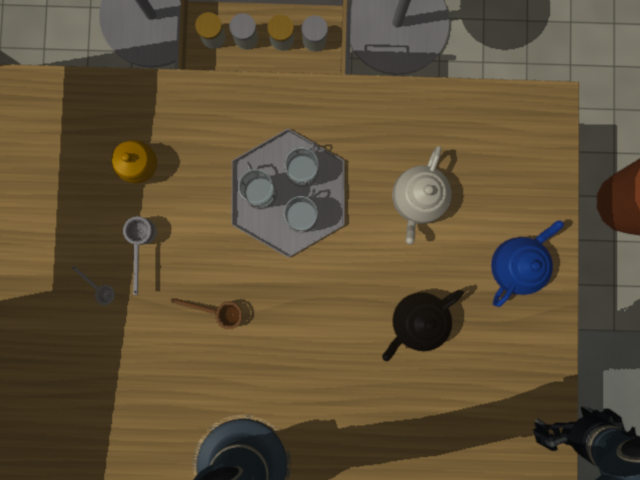

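View pics/side0.png

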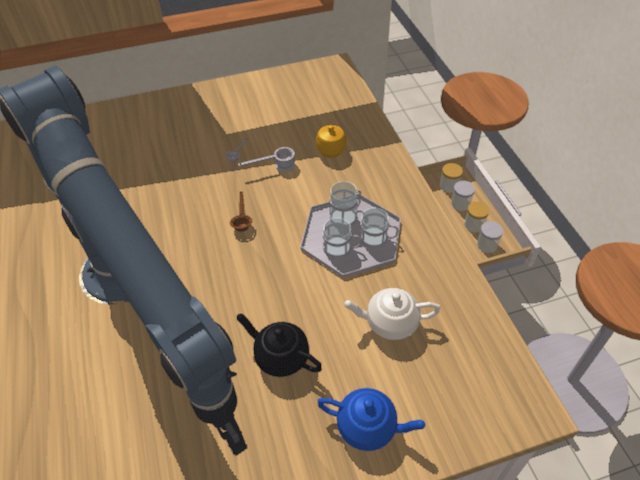

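Top view: the strainer candidates are large metal (138,230), small grey (105,295) and brown (230,313), so I choose the large metal one. The glasses are at (258,188), (302,167) and (301,213). In the side view the tall one looks like (343,200), which should be (258,188) in the top view. I'll check both choices in a close crop.

```bash
python3 - <<'E'
import cv2,numpy as np
t=cv2.imread("pics/top0.png");s=cv2.imread("pics/side0.png")
r=lambda im,x,y,w,h,f:cv2.resize(im[y:y+h,x:x+w],None,fx=f,fy=f,interpolation=cv2.INTER_CUBIC)
a=np.hstack([r(t,100,200,80,60,5)[:, :400],r(t,225,135,80,60,5)])  # not needed scale check
out=np.vstack([np.hstack([r(t,70,205,100,100,3),r(t,230,130,125,100,3)[:,:375]]),np.hstack([r(s,220,130,100,100,3),r(s,300,170,125,100,3)])])
cv2.imwrite("pics/crop1.png",out)
E
```

```text
(no output)
```

View pics/crop1.png

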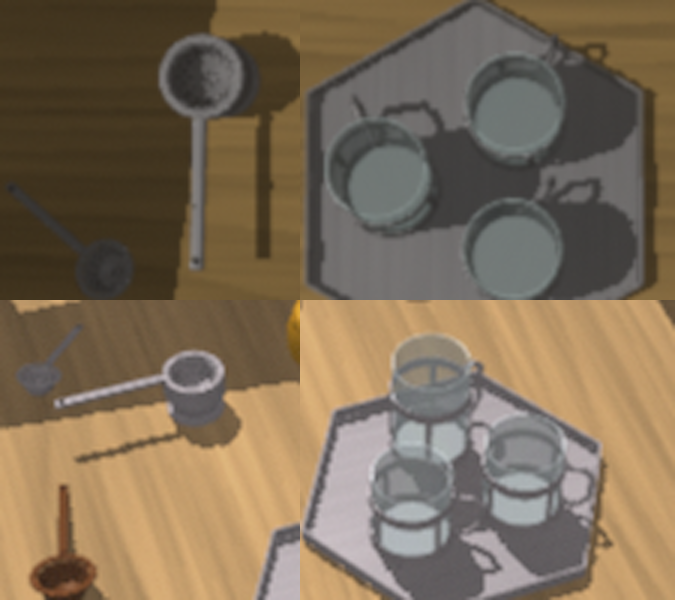

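Crop: the large metal strainer sits in its cup with the handle pointing roughly to -x (top: bowl (137,230), end (135,295)). The tall glass, clearly the higher one in the side view, has its rim at top (257,186) and side (344,191).

```bash
cat > h.py <<'E'
from plant import *
import numpy as np, cv2
from scipy.spatial.transform import Rotation as Ro
def ray(n,u,v):
    c=camera_info(n);R=np.array(c["R"]);t=np.array(c["t"])
    return -R.T@t, R.T@np.array([(u-c["cx"])/c["fx"],(v-c["cy"])/c["fy"],1])
def plane(n,u,v,z):
    o,d=ray(n,u,v);return o+d*(z-o[2])/d[2]
def tri(a,b):
    o1,d1=ray("top",*a);o2,d2=ray("side",*b)
    k=np.linalg.lstsq(np.c_[d1,-d2],o2-o1,rcond=None)[0]
    return (o1+d1*k[0]+o2+d2*k[1])/2
def proj(n,X):
    c=camera_info(n);p=np.array(c["R"])@X+c["t"];return np.array([c["fx"]*p[0]/p[2]+c["cx"],c["fy"]*p[1]/p[2]+c["cy"]])
def rel(target,yaw=None):
    """rows' units to bring the TCP to target, tool down; yaw = world heading of tool x"""
    s=get_state();R=Ro.from_quat(s["ee_rot"])
    print("t",s["time_s"],"tcp",s["tool_pos"].round(4),"yaw",np.arctan2(*R.as_matrix()[[1,0],0]),"open",s["opening"])
    if yaw is not None:
        T=Ro.from_matrix(np.c_[[np.cos(yaw),np.sin(yaw),0],[np.sin(yaw),-np.cos(yaw),0],[0,0,-1]])
        print("turn units",((R.inv()*T).as_rotvec(degrees=True)/10).round(2))
    print("shift units, current axes",(R.inv().apply(np.array(target)-s["tool_pos"])/.06).round(2))
E
python3 - <<'E'
from h import *
np.set_printoptions(precision=4,suppress=True)
for n,a,b,z in(("bowl",(137.2,230),(284.7,154.3),.05),("end",(135.3,294.7),(239,164.7),.051),("glass",(256.7,186.3),(343.7,191.2),.124)):
    print(n,plane("top",*a,z),plane("side",*b,z),tri(a,b))
B=plane("top",137.2,230,.05);E=plane("top",135.3,294.7,.051);d=B-E
print(np.hypot(*d[:2]),np.arctan2(d[1],d[0]))
rel([.5,.3,.2])
E
```

```text
bowl [0.5463 0.2583 0.05  ] [0.5479 0.2518 0.05  ] [0.5482 0.2605 0.0423]
end [0.396  0.2554 0.051 ] [0.3996 0.2505 0.051 ] [0.398  0.2563 0.0464]
glass [ 0.6469 -0.025   0.124 ] [ 0.6478 -0.0276  0.124 ] [ 0.648  -0.0248  0.121 ]
0.15028422680364795 0.019289394644726572
t 0.1 tcp [ 0.1947 -0.6458  0.2303] yaw 0.29282513729732074 open 0.9998262921365044
shift units, current axes [  9.42 -13.62   0.53]
```

Checks hold: the measured handle length is 150.3 mm, and the triangulated heights are plausible. Bowl ≈ (0.547, 0.256), heading ≈ 0.015 rad, grip point ≈ (0.462, 0.255, 0.051), mouth ≈ (0.647, -0.026, 0.124). I set out now, going round the near side of the reach limit.

```bash
python3 -m crank '[[[0.85,-0.4,0,0,0,0.8,0],[0.8,-0.5,0,0,0,0.78,0],[0.7,-0.7,0,0,0,0,0],[0.7,-0.7,0,0,0,0,0],[0.7,-0.7,0,0,0,0,0]]]'; python3 -m crank '[[[0.5,-0.85,0,0,0,0,0],[0,-1,0,0,0,0,0],[0,-1,0,0,0,0,0],[0,-1,0,0,0,0,0],[0,-1,0,0,0,0,0]]]'; python3 -c "
from h import *
rel([.462,.255,.15],.015)"
```

```text
time_s: 0.72
tool_pos: [0.4045, -0.4417, 0.231]
ee_rot: [1.0, 0.008, -0.0, -0.0]
contact_force: [0.6, -1.0, 0.3]
opening: 1.003
finger_force: 0.0
time_s: 1.35
tool_pos: [0.428, -0.15, 0.2311]
ee_rot: [1.0, 0.009, -0.0, 0.0]
contact_force: [1.1, -0.7, 0.3]
opening: 1.0
finger_force: 0.0
t 1.35 tcp [ 0.428  -0.15    0.2311] yaw 0.017061782106605344 open 1.0003675294408267
turn units [0.   0.   0.01]
shift units, current axes [ 0.68 -6.74  1.35]
```

```bash
python3 -m crank '[[[0.2,-0.97,0,0,0,0,0],[0.2,-0.97,0,0,0,0,0],[0.2,-0.97,0,0,0,0,0],[0.08,-0.97,0,0,0,0,0],[0,-0.97,0,0,0,0,0]]]'; python3 -m crank '[[[0,-0.97,0.1,0,0,0,0],[0,-0.9,0.5,0,0,0,0],[0,0,0.7,0,0,0,0],[0,0,0,0,0,0,0],[0,0,0,0,0,0,0]]]'; python3 - <<'E'
from h import *
rel([.462,.255,.032],.015)
t=capture("top")[:,:,::-1];s=capture("side")[:,:,::-1]
r=lambda im,x,y:cv2.resize(im[y:y+100,x:x+100],None,fx=4,fy=4,interpolation=cv2.INTER_CUBIC)
cv2.imwrite("pics/c2.png",np.hstack([r(t,80,210),r(s,210,110)]))
E
```

```text
time_s: 1.98
tool_pos: [0.4643, 0.1413, 0.2311]
ee_rot: [1.0, 0.008, 0.0, 0.0]
contact_force: [1.7, 0.7, 0.6]
opening: 0.993
finger_force: 0.0
time_s: 2.6
tool_pos: [0.4632, 0.2515, 0.1543]
ee_rot: [1.0, 0.008, 0.001, -0.0]
contact_force: [0.4, -0.5, -0.2]
opening: 1.0
finger_force: 0.0
t 2.6 tcp [0.4632 0.2515 0.1543] yaw 0.015702385965558504 open 1.0003865693079068
turn units [-0.   -0.01  0.  ]
shift units, current axes [-0.02 -0.06  2.04]
```

View pics/c2.png

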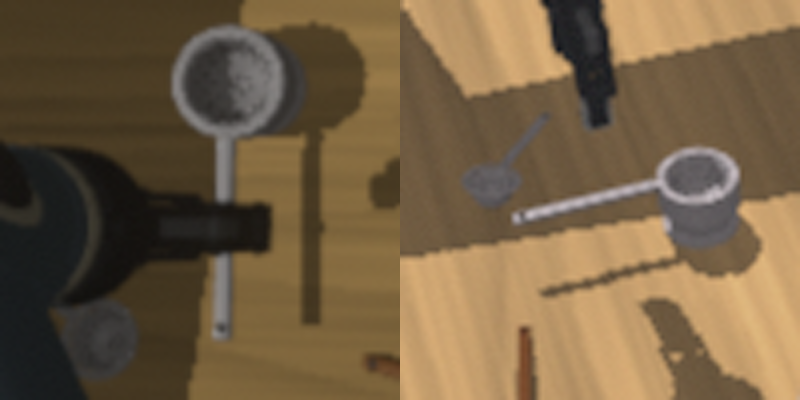

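The open gripper (top crop, fingers about (215,228)) straddles the handle, which is at crop column 222, and the strainer hasn't moved. I descend and close.

```bash
python3 -m crank '[[[-0.02,-0.04,0.6,0,0,0,0],[0,0,0.6,0,0,0,0],[0,0,0.5,0,0,0,0.3],[0,0,0.35,0,0,0,0.5],[0,0,0,0,0,0,0.6]]]' 40; python3 -m crank '[[[0,0,0,0,0,0,0.8],[0,0,0,0,0,0,1],[0,0,0,0,0,0,1],[0,0,0,0,0,0,1],[0,0,0,0,0,0,1]]]' 60; python3 - <<'E'
from h import *
rel([.462,.255,.032],.015)
t=capture("top")[:,:,::-1];s=capture("side")[:,:,::-1]
r=lambda im,x,y:cv2.resize(im[y:y+100,x:x+100],None,fx=4,fy=4,interpolation=cv2.INTER_CUBIC)
cv2.imwrite("pics/c3.png",np.hstack([r(t,80,210),r(s,210,110)]))
E
```

```text
time_s: 3.32
tool_pos: [0.4614, 0.2535, 0.0303]
ee_rot: [1.0, 0.008, -0.0, 0.0]
contact_force: [0.0, 0.1, 0.0]
opening: 0.406
finger_force: 0.0
time_s: 3.95
tool_pos: [0.4619, 0.2546, 0.0309]
ee_rot: [1.0, 0.009, 0.001, -0.0]
contact_force: [1.2, 0.5, 4.6]
opening: 0.099
finger_force: 58.7
t 3.95 tcp [0.4619 0.2546 0.0309] yaw 0.0170319887510747 open 0.09909628290675701
turn units [-0.   -0.01  0.01]
shift units, current axes [ 0.   -0.01 -0.02]
```

View pics/c3.png

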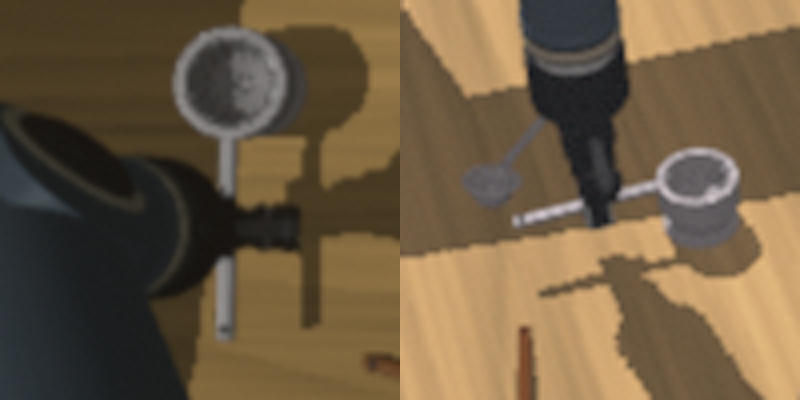

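The gripper holds the handle (opening 8 mm, 59 N) and nothing has been displaced. I lift straight up.

```bash
python3 -m crank '[[[0,0,-0.1,0,0,0,1],[0,0,-0.2,0,0,0,1],[0,0,-0.3,0,0,0,1],[0,0,-0.3,0,0,0,1],[0,0,-0.3,0,0,0,1]]]' 80; python3 -m crank '[[[0,0,-0.5,0,0,0,1],[0,0,-0.5,0,0,0,1],[0,0,-0.4,0,0,0,1],[0,0,0,0,0,0,1],[0,0,0,0,0,0,1]]]'; python3 - <<'E'
from h import *
rel([.562,-.026,.165],0)
t=capture("top")[:,:,::-1];s=capture("side")[:,:,::-1]
r=lambda im,x,y:cv2.resize(im[y:y+100,x:x+100],None,fx=4,fy=4,interpolation=cv2.INTER_CUBIC)
cv2.imwrite("pics/c4.png",np.hstack([r(t,80,200),r(s,210,80)]))
E
```

```text
time_s: 4.68
tool_pos: [0.4613, 0.2543, 0.1039]
ee_rot: [1.0, 0.009, 0.0, -0.0]
contact_force: [0.3, -0.2, -0.3]
opening: 0.099
finger_force: 78.0
time_s: 5.3
tool_pos: [0.4607, 0.2537, 0.1858]
ee_rot: [1.0, 0.008, -0.0, 0.0]
contact_force: [0.8, 0.2, 0.3]
opening: 0.093
finger_force: 78.0
t 5.3 tcp [0.4607 0.2537 0.1858] yaw 0.016896629612155534 open 0.09315416306576997
turn units [0.  0.  0.1]
shift units, current axes [1.61 4.69 0.35]
```

View pics/c4.png

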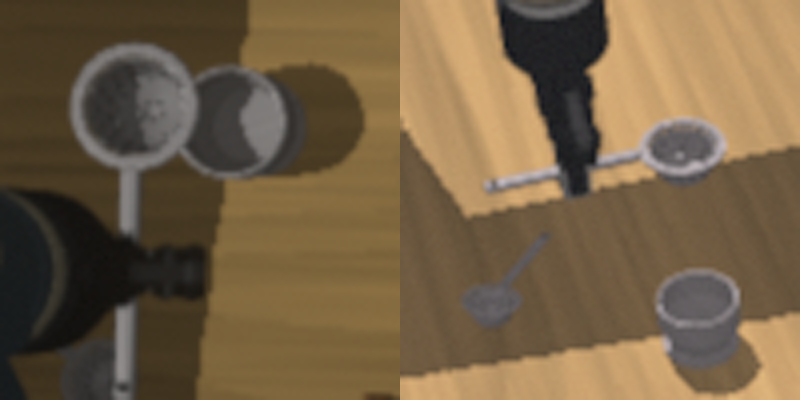

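The strainer came out cleanly and looks level, and the cup is still in place (side crop (697,315)). I carry it over the glass at this height, with its bottom about 5 cm above the rim.

```bash
python3 -m crank '[[[0.1,0.3,0,0,0,0.1,1],[0.25,0.65,0,0,0,0,1],[0.28,0.8,0,0,0,0,1],[0.28,0.8,0,0,0,0,1],[0.28,0.8,0,0,0,0,1]]]'; python3 -m crank '[[[0.25,0.7,0,0,0,0,1],[0.17,0.4,0,0,0,0,1],[0,0.2,0,0,0,0,1],[0,0,0,0,0,0,1],[0,0,0,0,0,0,1]]]'; python3 - <<'E'
from h import *
rel([.562,-.026,.155],0)
t=capture("top")[:,:,::-1];s=capture("side")[:,:,::-1]
cv2.imwrite("pics/t5.png",t);cv2.imwrite("pics/s5.png",s)
r=lambda im,x,y:cv2.resize(im[y:y+100,x:x+100],None,fx=4,fy=4,interpolation=cv2.INTER_CUBIC)
cv2.imwrite("pics/c5.png",np.hstack([r(t,210,150),r(s,290,130)]))
E
```

```text
time_s: 6.02
tool_pos: [0.5329, 0.05, 0.1857]
ee_rot: [1.0, -0.001, -0.001, 0.0]
contact_force: [-0.4, 0.2, -0.6]
opening: 0.09
finger_force: 78.0
time_s: 6.65
tool_pos: [0.5574, -0.0233, 0.1863]
ee_rot: [1.0, 0.001, -0.0, -0.0]
contact_force: [0.4, -0.5, -1.1]
opening: 0.094
finger_force: 78.1
t 6.65 tcp [ 0.5574 -0.0233  0.1863] yaw 0.0015417137946039515 open 0.0935694643748071
turn units [-0.    0.    0.01]
shift units, current axes [0.08 0.04 0.52]
```

View pics/c5.png

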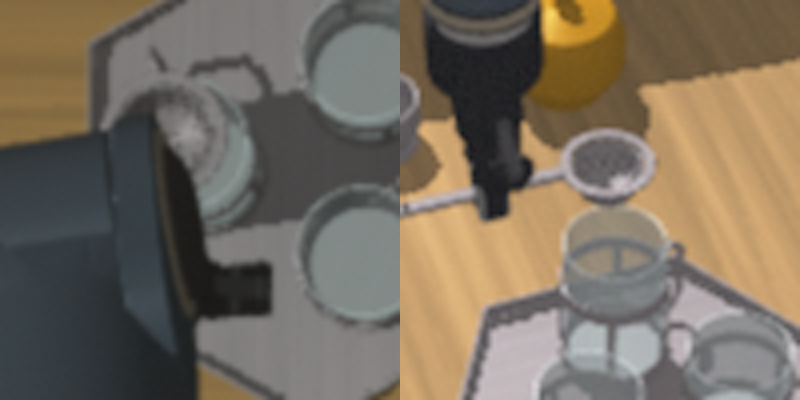

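```bash
python3 - <<'E'
from h import *
a=np.linspace(0,6.28,200)
def ext(n,c,r,ox,oy,px=0):
    P=np.array([proj(n,np.array(c)+[r*np.cos(k),r*np.sin(k),0]) for k in a])
    lo=((P.min(0)+.5-[ox,oy])*4);hi=((P.max(0)+.5-[ox,oy])*4);print(n,"L,R",lo[0]+px,hi[0]+px,"T,B",lo[1],hi[1])
print("strainer");ext("side",(.6424,-.0233,.205),.033,290,130,400);ext("top",(.6424,-.0233,.205),.033,210,150)
print("glass");ext("side",(.647,-.026,.124),.038,290,130,400);ext("top",(.647,-.026,.124),.038,210,150)
E
```

```text
strainer
side L,R 560.2246879259344 657.5186239848017 T,B 127.65595495347338 195.70258599256704
top L,R 103.93413947188105 232.29982336714102 T,B 69.7193194389713 197.20698856060721
glass
side L,R 561.0402851445879 668.8970110473265 T,B 207.09956871553356 284.99110547025805
top L,R 121.71265989268204 259.4736164874412 T,B 78.71236206121944 215.58161199425388
```

```bash
python3 - <<'E'
import cv2,numpy as np
t=cv2.imread("pics/t5.png");s=cv2.imread("pics/s5.png")
r=lambda im,x,y:cv2.resize(im[y:y+65,x:x+50],None,fx=8,fy=8,interpolation=cv2.INTER_CUBIC)
cv2.imwrite("pics/c6.png",np.hstack([r(t,230,160),r(s,322,150)]))
E
```

```text
(no output)
```

View pics/c6.png

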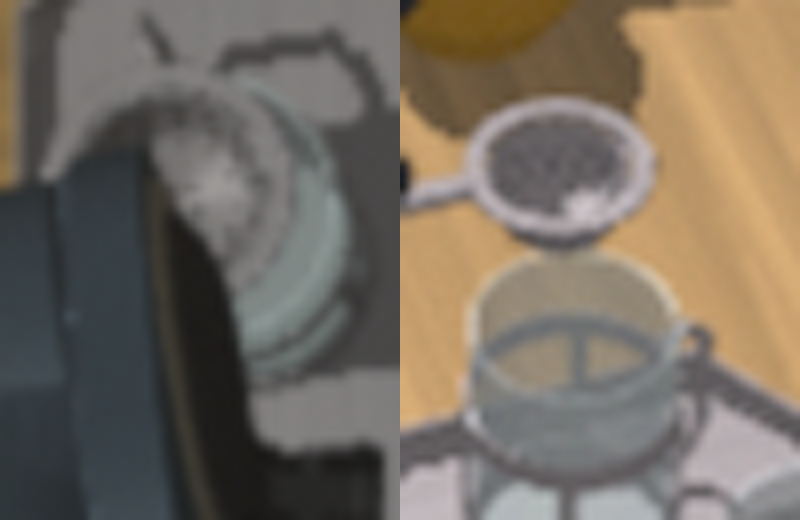

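Both rims match the projected circles to under 1 px (strainer at side (562,165), glass at side (574,325) in the crop), so the strainer hasn't slipped and only a small correction is needed before lowering.

```bash
python3 -m crank '[[[0.04,0.02,0,0,0,0,1],[0.04,0.02,0,0,0,0,1],[0,0,0.15,0,0,0,1],[0,0,0.15,0,0,0,1],[0,0,0.15,0,0,0,1]]]'; python3 -m crank '[[[0,0,0.07,0,0,0,1],[0,0,0,0,0,0,1],[0,0,0,0,0,0,1],[0,0,0,0,0,0,1],[0,0,0,0,0,0,1]]]'; python3 - <<'E'
from h import *
rel([.562,-.026,.155],0)
t=capture("top")[:,:,::-1];s=capture("side")[:,:,::-1]
r=lambda im,x,y:cv2.resize(im[y:y+65,x:x+50],None,fx=8,fy=8,interpolation=cv2.INTER_CUBIC)
cv2.imwrite("pics/c7.png",np.hstack([r(t,230,160),r(s,322,150)]))
a=np.linspace(0,6.28,200);X=get_state()["tool_pos"]+[.085,0,.0205]
P=np.array([proj("side",X+[.033*np.cos(k),.033*np.sin(k),0]) for k in a]);f=lambda p:(p+.5-[322,150])*8+[400,0]
print(f(P.min(0)),f(P.max(0)))
E
```

```text
time_s: 7.38
tool_pos: [0.5624, -0.0271, 0.1583]
ee_rot: [1.0, -0.0, -0.0, -0.0]
contact_force: [0.0, -0.5, -1.5]
opening: 0.094
finger_force: 78.1
time_s: 8.0
tool_pos: [0.5629, -0.0272, 0.1554]
ee_rot: [1.0, -0.0, 0.0, 0.0]
contact_force: [1.0, 0.5, -0.5]
opening: 0.093
finger_force: 78.1
t 8.0 tcp [ 0.5629 -0.0272  0.1554] yaw -0.00043407859831637427 open 0.09281194988364211
turn units [ 0. -0. -0.]
shift units, current axes [-0.02 -0.02  0.01]
[483.43051255 160.75597418] [675.4699718 296.7543428]
```

View pics/c7.png

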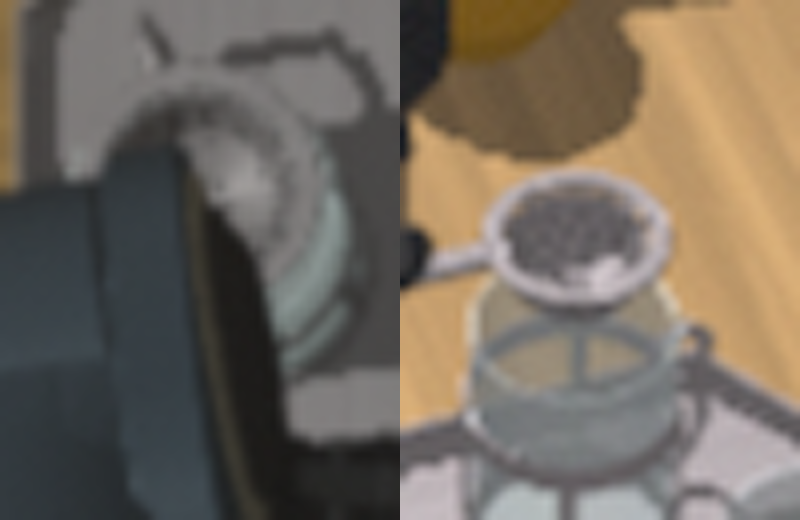

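The bowl (side crop (577,238)) sits centred above the tall glass's mouth. The gap is about 19 mm, the strainer is level, and the handle points straight back. I make a 1 mm trim, hold still and hand in.

```bash
python3 -m crank '[[[-0.01,-0.015,-0.015,0,0,0,1],[0,0,0,0,0,0,1],[0,0,0,0,0,0,1],[0,0,0,0,0,0,1],[0,0,0,0,0,0,1]]]' && python3 -m crank '[[[0,0,0,0,0,0,1],[0,0,0,0,0,0,1],[0,0,0,0,0,0,1],[0,0,0,0,0,0,1],[0,0,0,0,0,0,1]]]' && python3 -c "
from h import *
print(abs(get_state()['joint_vel']).max());print(sign_off())"
```

```text
time_s: 8.72
tool_pos: [0.5622, -0.0262, 0.156]
ee_rot: [1.0, -0.0, 0.0, 0.0]
contact_force: [-0.9, -0.4, -0.7]
opening: 0.09
finger_force: 78.1
time_s: 9.35
tool_pos: [0.5622, -0.0262, 0.156]
ee_rot: [1.0, -0.0, 0.0, 0.0]
contact_force: [-0.4, -0.0, -0.9]
opening: 0.095
finger_force: 78.1
0.002065032057410996
the job is handed in; nothing more can be done
None
```

I handed the job in at 9.35 s: the strainer is held still and level over the tall glass, bowl centred on the mouth to within about 1–2 mm, about 2 cm clear of the rim, handle pointing straight back to the robot; I saw no contact with the glass and nothing else displaced.

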